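Reset the clamped block carriage to the green mark

ROBOT

A 6-joint arm with a two-finger parallel gripper is mounted at the origin on a cart in front of the work surface, level with it; the furniture and walls round the work are solid. World frame = base frame: x ahead of the robot, y to its left, z up, the work surface at z = 0. Lengths are in m, angles in rad, forces in N, time in s.
With the tool pointing down it reaches from about 0.375 to 0.975 m from the base axis. Payload 3.8 kg.
Tool frame: the origin (TCP) lies on the centre line of the jaws, within the pads' length; the fingertips stand 14 mm ahead of it and the grasp point (between the pads) lies 5 mm behind it; z points along the fingers, y is the line along which they close (so a half turn about z gives the same grasp; the last joint's range is limited). The gripper opens to 85 mm and grips with 20 to 120 N. Pads are 22 mm wide; open, the fingers measure 114 mm over their backs; the gripper's body (76 mm by 85 mm) begins 54 mm behind the grasp point. The pads swing forward as they close: fully open they stand 13 mm farther back than shut.
Start: joints at [-1.251, 0.264, 1.604, -0, 1.274, -0.037], TCP at [0.236, -0.632, 0.245] pointing down, gripper open.
Joint ranges: [-2.63, 2.63], [-0.94, 2.18], [0.31, 2.57], [-1.31, 4.45], [0, 2.66], [-2.55, 2.55]. Speed limits (rad/s): [2.57, 2.57, 3.14, 3.14, 3.14, 3.14].

INTERFACE

Orientations are given as a rotation vector (axis times angle).
In Python, from workcell import bot, eyes, spot_in gives the robot as it stands.
- The arm moves only by the tool carry_out, never from a script. Its argument "series" is text: rows parted by semicolons, each of 4 numbers parted by spaces: the shift along the world's x, y, z in m, then the turn about the world's z in degrees. In form: tx ty tz roll; .... A call has 1 to 20 rows; each row shifts and turns the commanded pose from where the row before left it; what a row does not reach is not made up. A row lasts 1/8 s, in which the tool goes at most 62.5 mm and 10.7 degrees, less where a joint would pass 70% of its speed; a pose out of reach is approached as far as the arm can. A call is refused whole if a number of a shift passes 0.0625 or a number of a turn 10.7, either way. A call with a gripper value outside its range is refused whole. "jaw" is the gripper command: -1 is shut, 1 is fully open, values between are in proportion, set as the call begins (left out, the last holds). The fingers move at their own pace and stop on an object; "grip_force" is the grip in N (left out, the last holds). Time passes only in rows, so rows that do not move let the fingers close. It gives the time, the measured TCP pose, the force, the opening and the grip force at its end, in the units of the state.
- bot.read_state(): the state, without advancing time (a new reading comes with each control period).
- eyes.read_camera(name): name is "side" or "top"; returns (picture, depth): 384x512x3 uint8, blue, green, red; 384x512 float32, m along the optical axis (not along the pixel's ray), 0 where there is no reading.
- eyes.get_calibration(name): a dict with "K" (3x3 intrinsics, pixels), "position" and "rotation" of the camera in the world. Camera axes: x right, y down, z forward; pixel columns grow to the right and rows downward; lengths in m; the calibration is good to about 2 mm. A picture is of the moment at which its call begins. get_calibration takes no time and is no camera call.
- bot.finish_job(): hands the job in; it is judged then, once.
Trained networks look in the newest picture that a camera, given by its name, has taken for a name from the list of things; names that differ only in an ending like _2 or _b are one class to them, and where a whole thing is asked for, a point or a joint stands for the part that bears it (a point fixed in the world has none). Each returns a list of dicts, best first, with "score" (0 to 1); they miss things now and then, are a little off and sometimes report something else, mostly with a low value. They report only what shows in the picture. A call takes as long as a camera call.
- spot_in(camera, target): "rect" ([centre column, centre row, width, height] in pixels, round what is visible of it).
The state is a dict: "time": time; "q": joint angles; "joint_vel": joint speeds; "joint_torque": joint torques, N m; "tool_pos": TCP position; "tcp_rot": TCP orientation; "wrist_force": force on the tool from outside, world axes, zero at the start; "torque": the same for the moment, N m; "width": opening from 0.0 (shut) to 1.0 (fully open); "grip_force": force on a finger pad.
Only numpy, scipy, OpenCV 4.12 (cv2) and the standard library are available. Lean on these libraries where they do the work, as an engineer would, in place of code of your own. Each camera call takes 0.05 s, during which the arm holds its last target. There are 200 camera calls.

TASK

The blue carriage that carries the pink tissue block is clamped on its bench rail. Swing its red-knobbed clamp lever fully open, slide the carriage along the rail until its red pointer stands at the green mark (not the yellow one), then swing the lever fully home again so that the carriage is clamped there, and let go.

Things in the scene. Friction and masses are not known exactly. Their poses are not given: they have to be found in the camera images.
- carriage_pointer (a point): Tip of the red pointer on the front of the blue carriage (66 x 160 mm, top 41 mm above the worktop), 16 mm above the worktop. Axes: y along the rail, x across it away from the robot, z up. The carriage slides only along y: 2.5 N of friction free, about 20 N or more clamped; room for 15 mm or more beyond either mark. The pink block on it reaches 56 mm above the worktop.
- grip_post (a point): Grip centre of the carriage's upright black post, 80 mm above the worktop; axes as the pointer's. Round, 20 mm in diameter from 65 to 98 mm above the worktop, thinner below. From the pointer it stands at x +39.5, y +15 mm. Pull or push it along the rail to slide the carriage.
- lever_knob (a point): Centre of the upright red knob on the clamp lever's end, 80 mm above the worktop: 16 mm in diameter, 63 to 97 mm above the worktop, over a dark arm that reaches 54 mm. It moves level on a circle of 60 mm about the lever's upright pivot, which stands on the carriage at x +18, y -55 mm from grip_post (in its axes).
- clamp_lever (a joint): Clamp lever angle, rad: 0 = fully home, arm in line with the rail pointing to its -y, carriage clamped; 1.0 = fully open (end stop), the knob swung 57 degrees to the front (towards the robot, clockwise seen from above). The clamp bites below about 0.4. It stays where it is left and takes about 2 to 5 N at the knob.
- green_mark: Green block fixed on the rail's front ledge, 14 mm across the rail, 10 mm along it, 12 mm high; origin at the centre of its underside, 10 mm above the worktop, axes as the pointer's. The pointer is set when its place along the rail is the same. A yellow block of the same size marks another setting: ignore it; which one is on the left varies.

How it is judged:
On the way, in this order (a step that is already met when the one before it is completed fails the run):
1. the clamp lever is swung open (beyond 0.7 rad of its 1.0) (value of joint clamp_lever above 0.7 rad), for 0.1 s.
2. with the lever open, the carriage pointer is brought to within 12 mm of the green mark along the rail (value of joint clamp_lever above 0.5 rad and y of carriage_pointer in the frame of green_mark between -0.012 and 0.012 m), for 0.2 s.
At the end, for the whole second after the job is handed in: The clamp lever is home again (within 0.2 rad, 11 degrees, of in line with the rail) and the carriage pointer is within 12 mm of the middle of the green mark, measured along the rail (value of joint clamp_lever below 0.2 rad and y of carriage_pointer in the frame of green_mark between -0.012 and 0.012 m); the robot touches nothing.
It also fails if it takes over 56 s, if anything falls off the work surface, if the arm or the gripper's body presses on something with over 40 N, if the wrist force passes 120 N, or if a joint passes its speed limit or range.

## Working session

There is one attempt and no reset: what is moved stays moved. The work goes in short steps, Python scripts to look and compute and a tool call to move; the robot and the scene stay as the last step left them, time stands still between calls to the robot, and variables do not carry over. Pictures are saved under pics/ and viewed, at most 10 in all, crops included, and the job is handed in when it is done.

Besides the shell and the picture viewer there is one more tool, called by a JSON object that holds its "op" and its "data". carry_out: Moves the arm, as the interface text tells. Its arguments: {"type":"object","properties":{"series":{"type":"string"},"jaw":{"type":"number"},"grip_force":{"type":"number"}},"required":["series"]}

```bash
mkdir -p pics; cat > h.py <<'E'
import numpy as np, cv2
from workcell import bot, eyes, spot_in
def world(cam,u,v,d=None,z=None):
    c=eyes.get_calibration(cam);K=np.array(c["K"]);R=np.array(c["rotation"]);p=np.array(c["position"])
    r=R@np.linalg.solve(K,np.array([u,v,1.]))
    return p+r*(d if d is not None else (z-p[2])/r[2])
E
python3 - <<'E'
from h import *
np.set_printoptions(precision=4,suppress=True)
for cam in("top","side"):
    im,d=eyes.read_camera(cam); cv2.imwrite(f"pics/{cam}0.png",im); np.save(f"pics/{cam}0.npy",d)
    c=eyes.get_calibration(cam);print(cam,c)
    for n,z in(("carriage_pointer",.016),("grip_post",.098),("lever_knob",.097),("green_mark",.022)):
        for r in spot_in(cam,n)[:2]:
            u,v=r["rect"][:2];print(n,np.array(r["rect"]),round(r["score"],2),world(cam,u,v,z=z),world(cam,u,v,d=d[int(v),int(u)]))
s=bot.read_state();print(s["time"],s["tool_pos"],s["tcp_rot"])
E
```

```text
top {'K': array([[469.2956,   0.    , 252.678 ],
       [  0.    , 469.2956, 180.9973],
       [  0.    ,   0.    ,   1.    ]]), 'position': array([ 0.3324, -0.0293,  0.9343]), 'rotation': array([-2.1248,  2.0992, -0.1625])}Traceback (most recent call last):
  File "<stdin>", line 8, in <module>
  File "h.py", line 6, in world
    return p+r*(d if d is not None else (z-p[2])/r[2])
                                                 ~^^^
IndexError: invalid index to scalar variable.
```

View pics/top0.png

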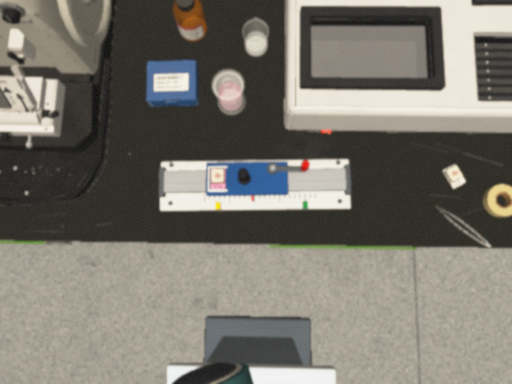

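The top view shows the carriage at about (247,178), the knob at (305,165), the pointer at (253,198), green at (305,205) and yellow at (218,206). The rotation is a rotation vector, so I'll fix the helper.

```bash
sed -i 's/R=np.array(c\["rotation"\])/R=cv2.Rodrigues(np.array(c["rotation"]))[0]/' h.py
cat > m.py <<'E'
from h import *
import sys
np.set_printoptions(precision=4,suppress=True)
k=sys.argv[1]
for cam in("top","side"):
    im,d=eyes.read_camera(cam); cv2.imwrite(f"pics/{cam}{k}.png",im); np.save(f"pics/{cam}{k}.npy",d)
    for n,z in(("carriage_pointer",.016),("grip_post",.098 if cam=="top" else .08),("lever_knob",.097 if cam=="top" else .08),("green_mark",.022)):
        for r in spot_in(cam,n)[:2]:
            u,v=r["rect"][:2];print(cam,n,np.array(r["rect"]),round(r["score"],2),world(cam,u,v,z=z),world(cam,u,v,d=d[int(v),int(u)]))
s=bot.read_state();print(s["time"],s["tool_pos"],s["tcp_rot"])
E
python3 m.py 1
```

```text
top carriage_pointer [257.  179.6 106.4  40.9] 0.7 [ 0.5052 -0.0093  0.016 ] [ 0.5007 -0.0098  0.0399]
top carriage_pointer [305.  203.1   3.    7.3] 0.69 [ 0.459  -0.1044  0.016 ] [ 0.4582 -0.1039  0.0221]
top grip_post [256.5 181.6 108.2  39.7] 0.74 [ 0.486  -0.0102  0.098 ] [ 0.4968 -0.0089  0.0394]
top lever_knob [288.1 168.2  37.6  16.1] 0.69 [ 0.5116 -0.0674  0.097 ] [ 0.5207 -0.0694  0.0545]
top green_mark [304.6 202.1   7.9   9. ] 0.48 [ 0.4601 -0.1031  0.022 ] [ 0.4601 -0.1031  0.022 ]
side carriage_pointer [249.  204.9  77.6  85.5] 0.93 [ 0.5588 -0.0704  0.016 ] [0.4973 0.0268 0.0731]
side grip_post [249.2 208.7  75.6  86.5] 0.92 [0.482  0.0508 0.08  ] [0.4968 0.0274 0.066 ]
side lever_knob [266.8 188.9  20.   37.9] 0.54 [ 0.4957 -0.0343  0.08  ] [ 0.589  -0.1971 -0.0055]
0.6 [ 0.2358 -0.6325  0.2453] [3.0917 0.5574 0.0001]
```

View pics/side1.png

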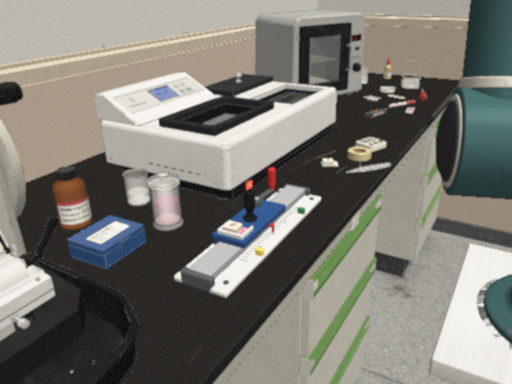

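The side view agrees: knob at (272,177), post at (250,205), green at (301,210), yellow at (260,251). Next I'll refine by colour segmentation.

```bash
cat > seg.py <<'E'
from h import *
import sys
np.set_printoptions(precision=4,suppress=True)
def blobs(cam,im,d,box):
    hsv=cv2.cvtColor(im,cv2.COLOR_BGR2HSV);H,S,V=[hsv[...,i].astype(int) for i in range(3)]
    ms={"red":((H<8)|(H>172))&(S>150)&(V>90),"green":(H>45)&(H<85)&(S>120),"yel":(H>20)&(H<35)&(S>130)&(V>120),"blue":(H>100)&(H<125)&(S>130)&(V>60),"blk":(V<45)}
    if cam=="side":ms.pop("blk")
    x0,y0,x1,y1=box
    for n,m in ms.items():
        w=np.zeros(m.shape,np.uint8);w[y0:y1,x0:x1]=m[y0:y1,x0:x1]
        k,l,st,ce=cv2.connectedComponentsWithStats(w)
        for i in range(1,k):
            if st[i,4]<6: continue
            vv,uu=np.nonzero(l==i); P=np.array([world(cam,u,v,d=d[v,u]) for u,v in zip(uu,vv)])
            print(cam,n,st[i],ce[i],"med",np.median(P,0),"zmax",np.percentile(P[:,2],90), "top", [world(cam,*ce[i],z=z) for z in(.016,.022,.08,.097)] if n!="blue" else "")
if __name__=="__main__":
    k=sys.argv[1]
    blobs("top",cv2.imread(f"pics/top{k}.png"),np.load(f"pics/top{k}.npy"),(155,155,355,214))
    blobs("side",cv2.imread(f"pics/side{k}.png"),np.load(f"pics/side{k}.npy"),(175,160,330,295))
    im=cv2.imread(f"pics/top{k}.png")
    w=((im.min(2)>120)*255).astype(np.uint8)
    for v in (164,207):pass
    # rail plate edges: front white ledge lower edge
    g=im.min(2).astype(int); es=[]
    for u in range(170,345,5):
        col=g[195:225,u]; e=[j for j in range(len(col)-1) if col[j]>90>=col[j+1]]
        if e: es.append((u,195+e[-1]+(col[e[-1]]-90)/(col[e[-1]]-col[e[-1]+1])))
    W=np.array([world("top",u,v,z=.01)[:2] for u,v in es]);p=np.polyfit(W[:,1],W[:,0],1)
    print("front edge x=a*y+b",p,"resid",np.abs(np.polyval(p,W[:,1])-W[:,0]).max())
E
python3 seg.py 1; python3 -c "
import cv2;im=cv2.imread('pics/top1.png')[150:220,150:360];cv2.imwrite('pics/c1.png',cv2.resize(im,None,fx=3.8,fy=3.8,interpolation=2))"
```

```text
top red [301 160   8  11  53] [304.5472 165.1509] med [ 0.5178 -0.098   0.0958] zmax 0.09825079308756399 top [array([ 0.5354, -0.1039,  0.016 ]), array([ 0.5341, -0.1034,  0.022 ]), array([ 0.5213, -0.0987,  0.08  ]), array([ 0.5175, -0.0973,  0.097 ])]
top green [304 202   3   6  14] [305.  204.5] med [ 0.4551 -0.1038  0.0227] zmax 0.02479186615372857 top [array([ 0.4562, -0.1044,  0.016 ]), array([ 0.4554, -0.1039,  0.022 ]), array([ 0.4476, -0.0991,  0.08  ]), array([ 0.4453, -0.0977,  0.097 ])]
top yel [216 203   4   7  28] [217.5 206. ] med [0.4505 0.0672 0.0219] zmax 0.023490225593118287 top [array([0.4514, 0.068 , 0.016 ]), array([0.4506, 0.0674, 0.022 ]), array([0.4431, 0.0613, 0.08  ]), array([0.4409, 0.0595, 0.097 ])]
top blue [ 224  163   63   32 1470] [255.7231 179.8748] med [ 0.4981 -0.0082  0.0411] zmax 0.04307390210640971 top 
top blue [277 163   9   2  17] [281.2353 163.4706] med [ 0.5331 -0.0562  0.0419] zmax 0.04401111058122946 top 
top blk [240 170   9  12  66] [243.8939 176.8182] med [0.4974 0.0129 0.0874] zmax 0.09841464973355912 top [array([0.5106, 0.0169, 0.016
[... 1160 characters left out ...]
5 0.0737 0.0183] zmax 0.02015182802978649 top [array([0.4519, 0.0714, 0.016 ]), array([0.447 , 0.0796, 0.022 ]), array([0.3993, 0.1587, 0.08  ]), array([0.3853, 0.182 , 0.097 ])]
side blue [ 212  200   73   47 1014] [253.3935 221.5089] med [0.4899 0.0153 0.0384] zmax 0.03963498042835211 top Traceback (most recent call last):
  File "seg.py", line 28, in <module>
    W=np.array([world("top",u,v,z=.01)[:2] for u,v in es]);p=np.polyfit(W[:,1],W[:,0],1)
                ~~~~~^^^^^^^^^^^^^^^^^
  File "h.py", line 4, in world
    c=eyes.get_calibration(cam);K=np.array(c["K"]);R=cv2.Rodrigues(np.array(c["rotation"]))[0];p=np.array(c["position"])
ValueError: time passes only in moves, steps and waits
```

View pics/c1.png

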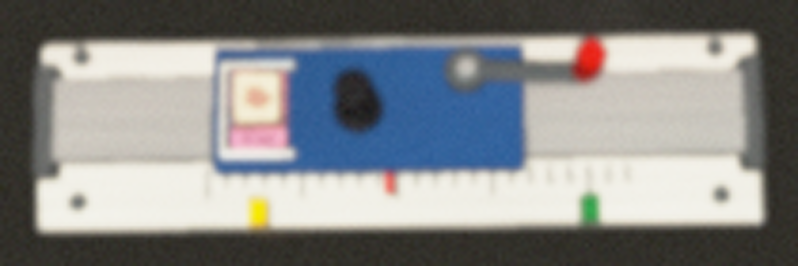

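The crop shows pointer at crop (391,182), so full (252.9,197.9), and green at full (305.3,205). The knob is near (0.5185,-0.0985) and the rail yaw is about 1.65°. The pointer has to slide about 102 mm towards -y. I'll move above the knob with the closing line across the rail.

{"op": "carry_out", "data": {"series": "0.0235 0.0445 -0.004 5.94; 0.0235 0.0445 -0.004 5.94; 0.0235 0.0445 -0.004 5.94; 0.0235 0.0445 -0.004 5.94; 0.0235 0.0445 -0.004 5.94; 0.0235 0.0445 -0.004 5.94; 0.0235 0.0445 -0.004 5.94; 0.0235 0.0445 -0.004 5.94; 0.0235 0.0445 -0.004 5.94; 0.0235 0.0445 -0.004 5.94; 0.0235 0.0445 -0.004 5.94; 0.0235 0.0445 -0.004 5.94; 0 0 0 0; 0 0 0 0", "jaw": 0.2, "grip_force": 30}}

```text
time: 2.35
tool_pos: [0.5176, -0.0986, 0.1973]
tcp_rot: [2.187, 2.255, -0.001]
wrist_force: [0.3, -0.4, -0.3]
width: 0.601
grip_force: 0.0
```

{"op": "carry_out", "data": {"series": "0 0 -0.03 0; 0 0 -0.03 0; 0 0 -0.03 0; 0 0 -0.02 0; 0 0 -0.01 0; 0 0 0 0"}}

```text
time: 3.1
tool_pos: [0.5171, -0.0993, 0.077]
tcp_rot: [-2.189, -2.252, 0.001]
wrist_force: [-0.7, -0.4, 0.0]
width: 0.598
grip_force: 0.0
```

```bash
python3 - <<'E'
from h import *
for c,b in(("side",(200,130,340,260)),("top",(200,120,360,240))):
    im,d=eyes.read_camera(c)
    x0,y0,x1,y1=b;cv2.imwrite(f"pics/k_{c}.png",cv2.resize(im[y0:y1,x0:x1],None,fx=4,fy=4))
a=cv2.imread("pics/k_side.png");b=cv2.imread("pics/k_top.png");h=480
print(bot.read_state()["wrist_force"])
o=np.zeros((520,1200,3),np.uint8);o[:a.shape[0],:560]=a;o[:480,560:]=b
cv2.imwrite("pics/k.png",cv2.resize(o,(800,347)))
E
```

```text
[ 0.1227419  -1.13360145  0.41653854]
```

View pics/k.png

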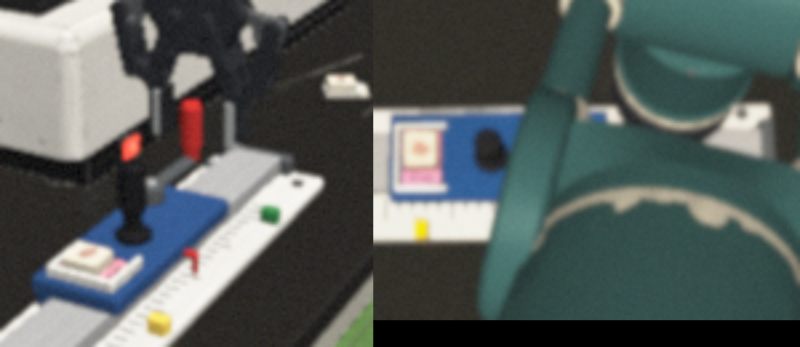

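The red knob (crop 190,130) stands between the two fingers, so I'll close on it.

{"op": "carry_out", "data": {"series": "0 0 0 0; 0 0 0 0; 0 0 0 0; 0 0 0 0; 0 0 0 0; 0 0 0 0", "jaw": -1, "grip_force": 30}}

```text
time: 3.95
tool_pos: [0.5186, -0.0987, 0.0782]
tcp_rot: [2.187, 2.254, 0.001]
wrist_force: [0.4, -1.1, 5.1]
width: 0.177
grip_force: 30.9
```

{"op": "carry_out", "data": {"series": "-0.006 0.0001 0 -5.7; -0.006 0.0007 0 -5.7; -0.0058 0.0013 0 -5.7; -0.0057 0.0019 0 -5.7; -0.0055 0.0025 0 -5.7; -0.0052 0.003 0 -5.7; -0.0049 0.0035 0 -5.7; -0.0045 0.004 0 -5.7; -0.0041 0.0044 0 -5.7; -0.0036 0.0048 0 -5.7; 0 0 0 0; 0 0 0 0"}}

```text
time: 5.45
tool_pos: [0.4709, -0.0725, 0.0784]
tcp_rot: [2.995, 0.936, 0.014]
wrist_force: [11.0, 0.4, -5.7]
width: 0.174
grip_force: 29.8
```

```bash
python3 - <<'E'
from h import *
np.set_printoptions(precision=4,suppress=True)
p=world("top",252.9,198.5,z=.016);g=world("top",305.1,204.7,z=.022);y=world("top",217.8,206,z=.022)
r=(y-g)/np.linalg.norm(y-g);print(p,g,y,r,"slide",(g-p)@r)
for n,z in(("knob",.09),):print(world("top",304.5,165.2,z=z))
im,d=eyes.read_camera("side");cv2.imwrite("pics/s2.png",im)
cv2.imwrite("pics/s2c.png",cv2.resize(im[150:280,190:340],None,fx=5,fy=4.6))
E
```

```text
[ 0.4671 -0.0017  0.016 ] [ 0.455  -0.1041  0.022 ] [0.4506 0.0668 0.022 ] [-0.026   0.9997  0.    ] slide -0.10200689825478054
[ 0.519  -0.0978  0.09  ]
```

View pics/s2c.png

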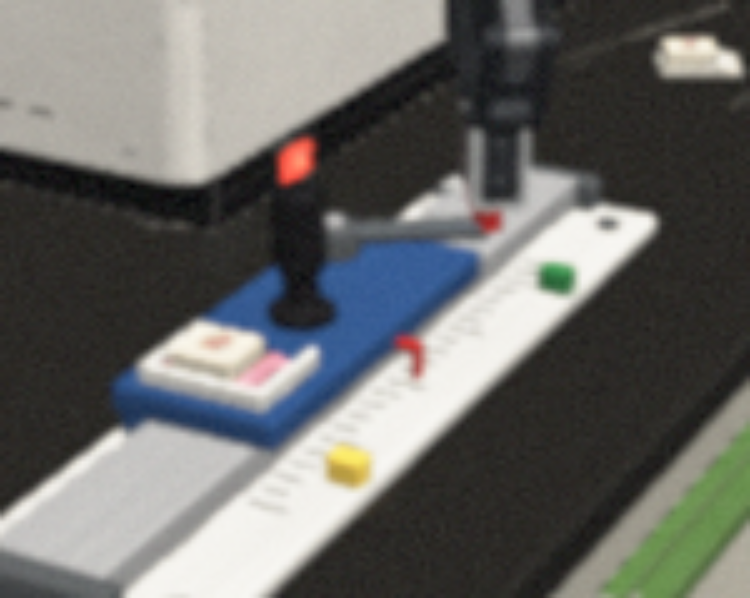

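The lever is swung to the front, with the knob held in the gripper and the pointer at crop (412,355). Keeping hold of the knob at constant cross-rail distance fixes the lever angle, so I'll slide the carriage 102 mm by the knob.

{"op": "carry_out", "data": {"series": "0.0002 -0.004 0 0; 0.0002 -0.006 0 0; 0.0002 -0.007 0 0; 0.0002 -0.008 0 0; 0.0002 -0.008 0 0; 0.0002 -0.008 0 0; 0.0002 -0.008 0 0; 0.0002 -0.008 0 0; 0.0002 -0.008 0 0; 0.0002 -0.008 0 0; 0.0002 -0.008 0 0; 0.0002 -0.007 0 0; 0.0002 -0.006 0 0; 0.0001 -0.005 0 0; 0 -0.003 0 0; 0 0 0 0; 0 0 0 0; 0 0 0 0"}}

```text
time: 7.75
tool_pos: [0.4735, -0.1747, 0.0783]
tcp_rot: [2.995, 0.936, 0.013]
wrist_force: [10.2, 0.5, -4.5]
width: 0.173
grip_force: 30.0
```

```bash
python3 - <<'E'
from h import *
im,d=eyes.read_camera("side")
cv2.imwrite("pics/s3c.png",cv2.resize(im[150:280,190:340],None,fx=5,fy=4.6))
E
```

```text
(no output)
```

View pics/s3c.png

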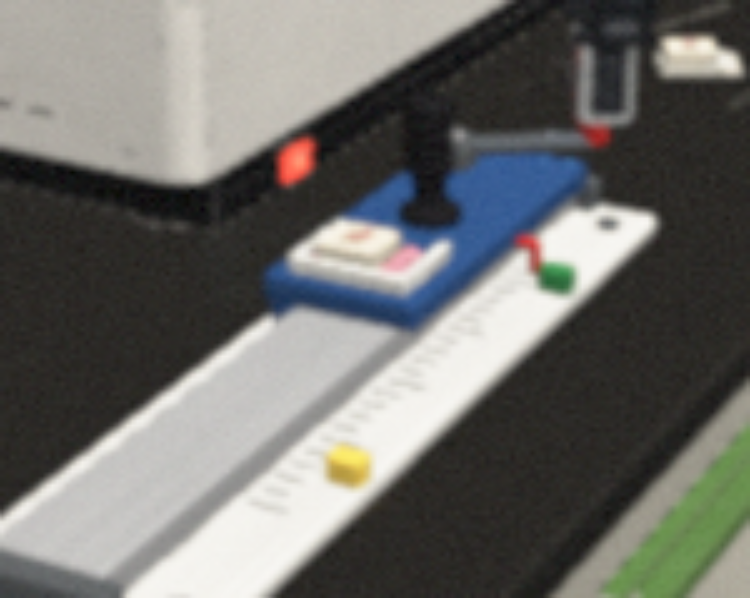

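The pointer (crop 533,262) now stands at the green block (555,278). I'll swing the lever back home along the reversed arc.

{"op": "carry_out", "data": {"series": "0.0036 -0.0048 0 5.7; 0.0041 -0.0044 0 5.7; 0.0045 -0.004 0 5.7; 0.0049 -0.0035 0 5.7; 0.0052 -0.003 0 5.7; 0.0055 -0.0025 0 5.7; 0.0057 -0.0019 0 5.7; 0.0058 -0.0013 0 5.7; 0.006 -0.0007 0 5.7; 0.006 -0.0001 0 5.7; 0.0015 0 0 0; 0 0 0 0; 0 0 0 0"}}

```text
time: 9.43
tool_pos: [0.5234, -0.2024, 0.0784]
tcp_rot: [2.184, 2.252, -0.0]
wrist_force: [1.3, -6.0, 3.1]
width: 0.174
grip_force: 30.7
```

```bash
python3 - <<'E'
from h import *
im,d=eyes.read_camera("side")
cv2.imwrite("pics/s4c.png",cv2.resize(im[150:250,260:340],None,fx=6,fy=6,interpolation=2))
E
```

```text
(no output)
```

View pics/s4c.png

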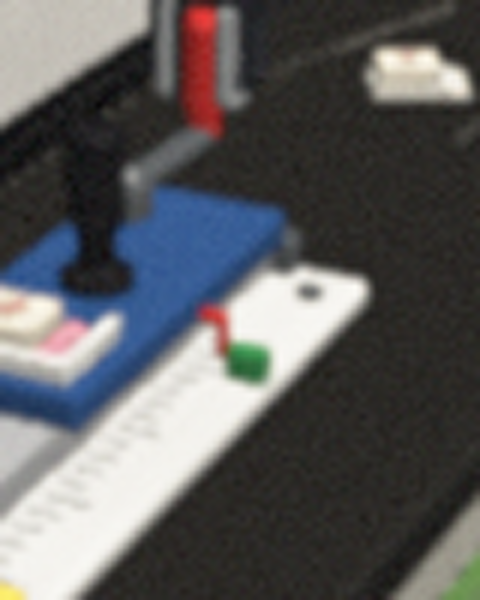

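The lever is in line with the rail and the pointer is level with the green block. I'll release, retreat and check from above.

{"op": "carry_out", "data": {"series": "0 0 0 0; 0 0 0 0; 0 0 0 0; 0 0 0 0; 0 0 0.02 0; 0 0 0.03 0; 0 0 0.04 0; 0 0 0.05 0; -0.03 -0.05 0.02 0; -0.03 -0.06 0 0; -0.03 -0.06 0 0; -0.03 -0.06 0 0; -0.03 -0.06 0 0; -0.03 -0.06 0 0; 0 0 0 0; 0 0 0 0", "jaw": 0.2}}

```text
time: 11.48
tool_pos: [0.352, -0.5297, 0.2367]
tcp_rot: [-2.188, -2.253, -0.001]
wrist_force: [-0.6, 0.3, -0.4]
width: 0.599
grip_force: 0.0
```

```bash
python3 - <<'E'
from h import *
im,d=eyes.read_camera("top")
cv2.imwrite("pics/t5c.png",cv2.resize(im[140:220,240:370],None,fx=6,fy=6,interpolation=2))
E
```

```text
(no output)
```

View pics/t5c.png

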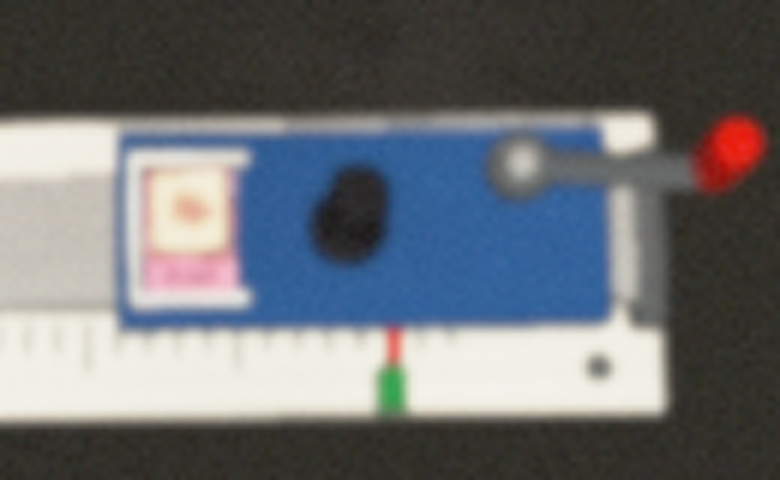

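The pointer (395,345) meets the green mark (392,390), the lever arm is in line with the rail, and the gripper is clear.

```bash
python3 -c "
from workcell import bot
print(bot.finish_job())"
```

```text
the job is handed in; nothing more can be done
None
```

I handed the job in at about 11.5 s of the 56 s allowed: in the last top picture the pointer stands at the green mark, the lever is home in line with the rail, and the gripper is clear; no verdict came back.

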